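# Lock the plaster model under the swing strap

### The arm

A 6-joint arm with a two-finger parallel gripper is mounted at the origin on the work surface. World frame = base frame: x ahead of the robot, y to its left, z up, the work surface at z = 0. Lengths are in m, angles in rad, forces in N, time in s.
With the tool pointing down it reaches from about 0.225 to 0.875 m from the base axis. Payload 3.4 kg.
Tool frame: the origin (TCP) lies at the very end of the fingers, on their centre line; the grasp point (between the pads) lies 19 mm behind it; z points along the fingers, x is the direction in which the jaws open and shut, and the axes are right-handed (so a half turn about z gives the same grasp; the last joint's range is limited). The gripper opens to 85 mm and grips with 20 to 120 N. Pads are 22 mm wide; open, the fingers measure 114 mm over their backs; the gripper's body (76 mm by 85 mm) begins 54 mm behind the grasp point. The pads swing forward as they close: fully open they stand 13 mm farther back than shut.
Start: joints at [-1.339, 0.276, 1.505, -0, 1.361, -0.121], TCP at [0.199, -0.54, 0.231] pointing down, gripper open.
Joint ranges: [-2.89, 2.89], [-0.75, 2.08], [0.22, 2.7], [-1.18, 4.32], [0.11, 2.71], [-2.7, 2.7]. Speed limits (rad/s): [2.57, 2.57, 3.14, 3.14, 3.14, 3.14].

### API

Orientations are given as a unit quaternion [w, x, y, z].
In Python, from rig import manip gives the robot as it stands.
- The arm moves only by the tool carry_out, never from a script. Its argument "series" is a list of rows, each a list of 2 entries, a list of its own where there are three numbers: the shift along the tool's x, y, z in mm, then the turn about the tool's z in degrees. A call has 1 to 10 rows; each row shifts and turns the pose as measured when the row begins, along the tool's axes as they then stand; what a row does not reach is not made up. A row lasts 1/12 s, in which the tool goes at most 41.7 mm and 7.16 degrees, less where a joint would pass 70% of its speed; a pose out of reach is approached as far as the arm can. A call is refused whole if a number of a shift passes 41.7 or a number of a turn 7.16, either way. A call with a gripper value outside its range is refused whole. "fingers" is the finger opening in mm, from 0 to 85.4, set as the call begins (left out, the last holds). The fingers move at their own pace and stop on an object; "squeeze" is the grip in N (left out, the last holds). Time passes only in rows, so rows that do not move let the fingers close. It gives the time, the measured TCP pose, the force and the opening at its end, in the units of the state.
- manip.get_state(): the state, without advancing time (a new reading comes with each control period).
- manip.get_image(name): name is "scene" or "side" or "wrist"; returns a dict with "frame" (384x512x3 uint8, blue, green, red), "K" (3x3 intrinsics, pixels), "k1" (the pictures are not rectified: a ray, as slopes to the right and down, at radius r is drawn at 1 + k1 r^2 times it, then the intrinsics apply), "rvec" (rotation vector, rad) and "tvec" (3), from world to camera coordinates, as OpenCV has them; the wrist camera has in their place "mount" (4x4, takes a point from camera to tool coordinates, whose origin is the TCP and whose axes are the tool frame's). Camera axes: x right, y down, z forward; pixel columns grow to the right and rows downward; lengths in m; the calibration is good to about 2 mm. A picture is of the moment at which its call begins: read the wrist's pose just before it. There is no depth.
- manip.sign_off(): hands the job in, once; it reports no verdict.
The state is a dict: "clock": time; "qpos": joint angles; "qd": joint speeds; "effort": joint torques, N m; "position": TCP position; "ee_rot": TCP orientation; "contact_force": force on the tool from outside, world axes, zero at the start; "moment": the same for the moment, N m; "width": finger opening in m.
Only numpy, scipy, OpenCV 4.12 (cv2) and the standard library are available. Lean on these libraries where they do the work, as an engineer would, in place of code of your own. Each camera call takes 0.05 s, during which the arm holds its last target. There are 200 camera calls.

### The job

Lock the lower plaster model into the mounting frame: take the steel strap by its blue tab, swing it on its loose bolt across the model, feel for the brass stud and let the slot drop over it until the strap lies fully home and flat on both pillars, then let go. Do not knock the overhead arm or the upper model, keep the lower model in its place and leave the other things on the bench alone.

Things in the scene. Friction and masses are not known exactly. Their poses are not given: they have to be found in the camera images.
- frame: Dental model-mounting frame fixed to the bench: black base 250 (x) x 210 (y) x 15 mm. Origin on the bench; x away from the robot, y left, z up; it stands turned by up to 15 degrees. Two aluminium pillars 26 mm across have flat seats 60 mm above the bench: pivot at (0, +70) mm, stud about (0, -35) mm. In the strap's path nothing but the stud rises above 60 mm.
- pivot (a point): Centre of the pivot pillar's seat, 60 mm above the bench (axes of the frame). A fixed loosened bolt rises here: shank 9 mm in diameter, blue head 22 mm across with its underside 20 mm above the seat (top 28 mm). Under it the 5 mm strap can swing, lift 15 mm, or tip its tab end up by about 0.25 rad.
- stud_mark (a point): Nominal place of the stud at seat height, (0, -35, 60) mm in the frame, axes of the frame. The real brass stud (10 mm in diameter, top 14 mm above the seat) stands with its adjustable pillar anywhere within 12 mm in x and 3 mm in y of this mark; its true place is not reported, so it must be felt for or seen.
- ledge (a point): Middle of the top of the aluminium parking ledge, 60 mm above the bench, a straight wall 14 mm thick and 90 mm long at the near side of the frame, 118 mm from the pivot and square to the line to it. The parked strap lies level on it and on the pivot seat (axes of the frame).
- overarm: Blue overhead arm with the upper plaster model; fixed to the frame, same origin and axes. Arm: x 11 to 55, y -125 to 125, z 205 to 220 mm. Upper model below it: x 20 to 85, y -10 to 50, down to z 150 mm. An upright gripper on the closed strap's tab would hit it: lean the gripper's body about 35 degrees from vertical towards the frame's -x.
- tab (a point): Centre of the strap's upright blue tab, 155 mm from the hole, 29 mm above the strap's underside; axes of the strap: x from hole to tab, z up. The tab is flat: 8 mm thick along x, 26 mm wide across, its top 53 mm above the underside. Grasp across the 8 mm, fingers closing along the strap; the tool may lean across the strap.
- slot (a point): Centre of the strap's closed slot, at its underside, 105 mm from the hole (axes of the strap). Slot 30 mm along x, 12 mm across. Home, the underside lies flat on both seats and the stud stands up through the slot. The strap must be lifted over the stud's top to get there.
- hole (a point): Centre of the strap's 13 mm hole round the pivot bolt, at the underside (axes of the strap). Strap: steel, 180 x 48 x 5 mm, about 0.26 kg. Parked, it points towards the robot, 0.62 to 1.05 rad short of closed; it closes by swinging counter-clockwise seen from above until its x points along the frame's -y.
- model: Lower plaster model on a cream plinth, 100 x 60 x 42 mm (teeth to 54), loose between the two pillars; origin under its centre, 15 mm above the bench. The closed strap passes 3 mm over its front part and holds it in.
- wax_pot: round dark-red wax pot, 30 mm across, 30 high, standing on the back right of the frame's base; origin under its centre
- spatula: plaster spatula, 190 mm long, lying to the left of the frame; origin under its middle
- bowl: green mixing bowl, 110 mm across, 60 high; origin under its centre
- bottle: white bottle with red cap, 56 mm across, 130 high; origin under its centre
- brush: small wooden brush, 170 mm long, lying on the bench; origin under its middle
- denture: pink denture base with white teeth, 70 x 65 x 38 mm; origin under its centre
- teeth_tray: clear divided tray of teeth, 100 x 160 x 30 mm; origin under its centre
Things that resemble listed ones, but are neither listed nor needed, are in the scene too. Leave any black or purple look-alike of the model alone.

How it is judged:
By the outcome, as a careful person would: the job done as asked, in the order asked, and still so for the second after the job is handed in, with the robot touching nothing.
It also fails if it takes over 54 s, if anything falls off the work surface, if the arm or the gripper's body presses on something with over 40 N, if the wrist force passes 120 N, or if a joint passes its speed limit or range.

## Working session

There is one attempt and no reset: what is moved stays moved. The work goes in short steps, Python scripts to look and compute and a tool call to move; the robot and the scene stay as the last step left them, time stands still between calls to the robot, and variables do not carry over. Pictures are saved under pics/ and viewed, about 8 in all and at most 12, crops included, and the job is handed in when it is done.

Besides the shell and the picture viewer there is one more tool, called after "Call:" in YAML: its name, and indented under it one key for each argument. carry_out: Moves the arm, as the interface text tells. Its arguments: {"type":"object","properties":{"series":{"type":"array","items":{"type":"array"}},"fingers":{"type":"number"},"squeeze":{"type":"number"}},"required":["series"]}

```bash
mkdir -p pics; ls; cat > h.py <<'E'
import numpy as np, cv2
from scipy.spatial.transform import Rotation as R
from rig import manip
def quat(q): return R.from_quat([q[1],q[2],q[3],q[0]])
def shot(name):
    s=manip.get_state(); d=manip.get_image(name)
    if name=='wrist':
        T=np.eye(4);T[:3,:3]=quat(s['ee_rot']).as_matrix();T[:3,3]=s['position']
        C=T@np.array(d['mount'])
    else:
        C=np.eye(4);Rm=cv2.Rodrigues(np.array(d['rvec'],float))[0];C[:3,:3]=Rm.T;C[:3,3]=-Rm.T@np.array(d['tvec'],float).ravel()
    np.savez(f'cam_{name}.npz',C=C,K=d['K'],k1=d['k1'],f=d['frame'])
    return d['frame']
def load(name): return np.load(f'cam_{name}.npz')
def ray(c,px):
    K=c['K'];k=float(c['k1']);p=cv2.undistortPoints(np.array([[px]],float),K,np.array([k,0,0,0,0.]))[0,0]
    v=c['C'][:3,:3]@np.array([p[0],p[1],1]);return c['C'][:3,3],v/np.linalg.norm(v)
def onz(c,px,z):
    o,v=ray(c,px);return o+v*(z-o[2])/v[2]
def tri(c1,p1,c2,p2):
    o1,v1=ray(c1,p1);o2,v2=ray(c2,p2)
    A=np.stack([v1,-v2],1);t=np.linalg.lstsq(A,o2-o1,rcond=None)[0]
    a=o1+v1*t[0];b=o2+v2*t[1];return (a+b)/2,np.linalg.norm(a-b)
def proj(c,P):
    Ci=np.linalg.inv(c['C']);p=np.atleast_2d(P)@Ci[:3,:3].T+Ci[:3,3]
    return cv2.projectPoints(p,np.zeros(3),np.zeros(3),c['K'],np.array([float(c['k1']),0,0,0,0.]))[0][:,0]
E
python3 - <<'E'
from h import *
a=shot('scene');b=shot('side')
cv2.imwrite('pics/a.png',cv2.resize(a,(800,600),interpolation=cv2.INTER_CUBIC));cv2.imwrite('pics/b.png',cv2.resize(b,(800,600),interpolation=cv2.INTER_CUBIC))
for n in('scene','side'):print(load(n)['C'].round(3))
print(manip.get_state())
E
```

```text
pics
[[-0.996  0.08  -0.051  0.599]
 [ 0.095  0.823 -0.559  0.644]
 [-0.002 -0.562 -0.827  0.956]
 [ 0.     0.     0.     1.   ]]
[[ 0.999 -0.032  0.028  0.505]
 [-0.039 -0.47   0.882 -0.772]
 [-0.015 -0.882 -0.471  0.548]
 [ 0.     0.     0.     1.   ]]
{'clock': 0.1, 'qpos': array([-1.33896438e+00,  2.76561194e-01,  1.50602370e+00,  7.53678152e-06,
        1.36069625e+00, -1.20955418e-01]), 'qd': array([ 7.86183384e-05, -1.96409421e-03, -2.33212582e-03, -1.97125948e-03,
        1.04193098e-03,  5.79416247e-04]), 'effort': array([ 2.15711138e-03, -4.17696941e+01, -2.46404332e+01, -1.08411084e-04,
        5.81532033e-03,  1.12789607e-05]), 'position': array([ 0.19858274, -0.53911445,  0.23050258]), 'ee_rot': array([-5.65722522e-04,  8.20217169e-01, -5.72051643e-01, -6.26675616e-04]), 'contact_force': array([ 0.31497322, -0.7409522 ,  0.47816431]), 'moment': array([-0.03462015,  0.00975549,  0.0521613 ]), 'width': 0.08557846685706831}
```

View pics/a.png

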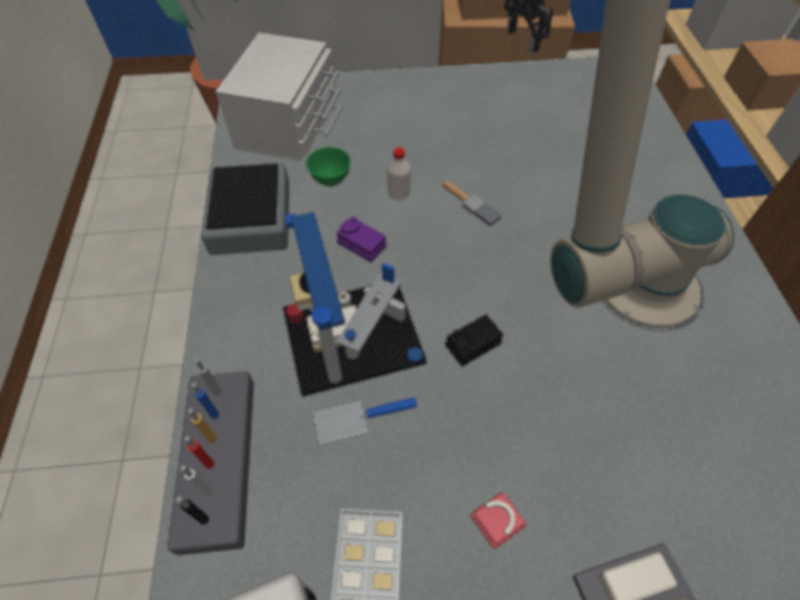

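View pics/b.png

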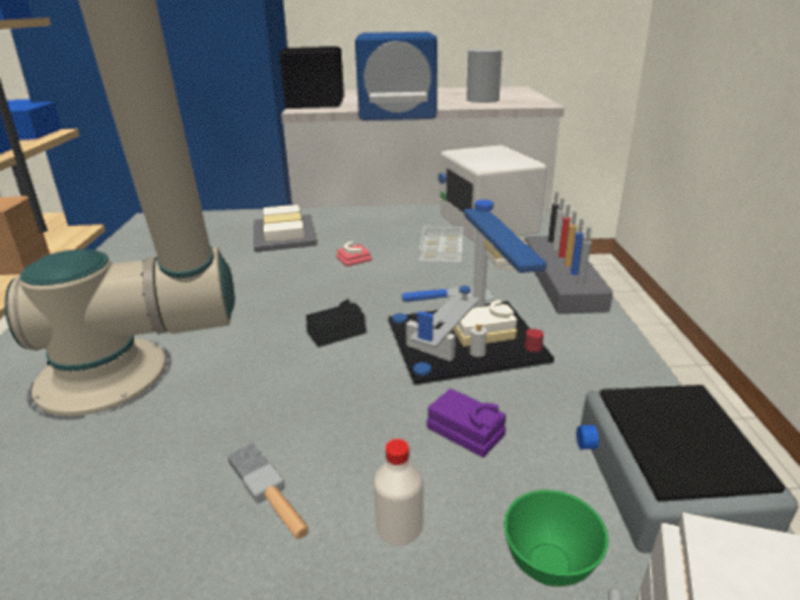

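The scene view shows the frame with the strap's blue tab near (389,271), bolt head near (350,335), and overarm from (305,215) to (325,320). The side view shows the tab at (426,326), bolt head at (464,291) and brass stud at (479,328).

```bash
python3 - <<'E'
from h import *
for n in('scene','side'):
    c=load(n);f=c['f'];h=cv2.cvtColor(f,cv2.COLOR_BGR2HSV)
    m=cv2.inRange(h,(100,110,50),(125,255,255))
    k,_,st,ce=cv2.connectedComponentsWithStats(m)
    print(n)
    for i in range(1,k):
        if st[i,4]>8 and 150<ce[i,0]<360 and 100<ce[i,1]<300: print(st[i],ce[i].round(1))
s,d=load('scene'),load('side')
q=.64
for nm,p,r in [('tab',(389,271),(426,326)),('bolt',(350,335),(464,291)),('armcap',(323,317),(484,205))]:
    print(nm,tri(s,np.array(p)*q,d,np.array(r)*q))
print('stud',onz(d,np.array((479,328))*q,.074))
for p in [(304,394),(425,362),(402,284),(284,308)]: print('base',onz(s,np.array(p)*q,.015))
for p in [(416,380),(551,358),(390,318),(511,303)]: print('base side',onz(d,np.array(p)*q,.015))
a=s['f'][165:260,170:285];b=d['f'][170:255,235:365]
cv2.imwrite('pics/c.png',np.vstack([cv2.resize(a,(460,380),interpolation=cv2.INTER_CUBIC)]))
cv2.imwrite('pics/d.png',cv2.resize(b,(780,510),interpolation=cv2.INTER_CUBIC))
E
```

```text
scene
[ 183  136   37   74 1187] [202.1 172.9]
[245 169   7  11  66] [248. 174.]
[221 211   6   6  28] [223.8 213.5]
[260 221  11  11  87] [265.  226.2]
[235 255  32  12 186] [250.4 260.4]
side
[282 112   3   4   9] [282.7 113.6]
[297 128  52  46 793] [322.2 152. ]
[295 183   5   4  15] [297.1 184.8]
[258 185  28   8 133] [271.3 188.3]
[251 201  10   6  41] [255.4 203.3]
[267 200  10  18 145] [271.5 207.6]
[264 231  12   9  83] [269.6 235.2]
tab (array([ 0.55647989, -0.02134103,  0.08888875]), np.float64(0.006054472945345783))
bolt (array([0.63869881, 0.11353956, 0.07861512]), np.float64(0.0008152221550059248))
armcap (array([0.67493957, 0.16427068, 0.22510367]), np.float64(0.00426437130340333))
stud [ 0.64777631 -0.00919005  0.074     ]
base [0.73258732 0.19496515 0.015     ]
base [0.49943651 0.14989411 0.015     ]
base [ 0.52506057 -0.04040613  0.015     ]
base [ 0.77379017 -0.00280509  0.015     ]
base side [ 0.54054102 -0.06507303  0.015     ]
base side [ 0.77205498 -0.01840721  0.015     ]
base side [0.5015923  0.13283915 0.015     ]
base side [0.74416852 0.17594467 0.015     ]
```

View pics/d.png

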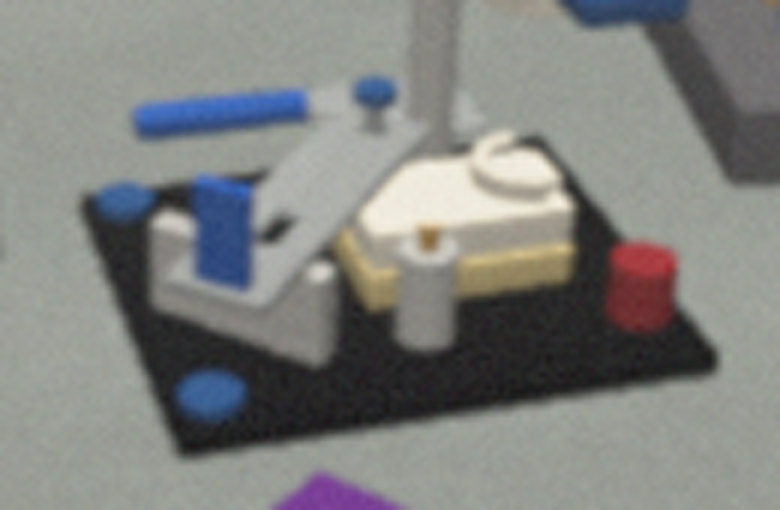

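The crop shows the stud top at full-frame (306.5,208), the pot standing to the right, and the strap lying on the ledge. Next I need closer, steeper views from the wrist camera.

```bash
cat >> h.py <<'E'
def go(target,yaw=None):
    s=manip.get_state();Rm=quat(s['ee_rot']);d=Rm.inv().apply(np.array(target)-s['position'])*1000
    print('shift tool mm',d.round(1),'len',np.linalg.norm(d).round(1),'tool axes:\n',Rm.as_matrix().round(3))
    return d
E
python3 - <<'E'
from h import *
d=manip.get_image('wrist');print(d['mount'],d['K'],d['k1'])
go([.47,-.04,.33])
s,d=load('scene'),load('side')
print('stud',onz(d,(306.5,208.3),.074),'pillar top',onz(d,(306.2,211.7),.06))
print('tab',tri(s,(248,174),d,(271.5,207.6)),'bolt',tri(s,(223.8,213.5),d,(297.1,184.8)))
E
```

```text
[[ 9.99999571e-01  8.41131246e-04 -3.87313696e-04  1.53700302e-03]
 [-6.71032823e-04  9.46443923e-01  3.22867542e-01 -8.29281223e-02]
 [ 6.38144672e-04 -3.22867143e-01  9.46444082e-01 -1.42469651e-01]
 [ 0.00000000e+00  0.00000000e+00  0.00000000e+00  1.00000000e+00]] [[265.92627021   0.         255.60180243]
 [  0.         265.92627021 190.89766   ]
 [  0.           0.           1.        ]] -0.011135740803319383
shift tool mm [-374.8 -427.2  -98.8] len 576.9 tool axes:
 [[ 0.346 -0.938 -0.   ]
 [-0.938 -0.346  0.001]
 [-0.001 -0.    -1.   ]]
stud [ 0.64886511 -0.00125281  0.074     ] pillar top [0.64966324 0.00456277 0.06      ]
tab (array([ 0.5567688 , -0.01831278,  0.09008755]), np.float64(0.00017092018270392157)) bolt (array([0.63891469, 0.11332594, 0.08337869]), np.float64(0.0008024002391393086))
```

```bash
cat >> h.py <<'E'
def plan(target,n,turn=0.):
    "rows for straight world path with turn deg per row about tool z"
    s=manip.get_state();Rm=quat(s['ee_rot']);d=(np.array(target)-s['position'])/n*1000
    print([[[round(float(v),1) for v in (Rm*R.from_euler('z',i*turn,degrees=True)).inv().apply(d)],turn] for i in range(n)])
E
python3 -c "
from h import *
plan([.47,.03,.30],19,-6.8)"
```

```text
[[[-23.2, -23.8, -3.6], -6.8], [[-20.2, -26.3, -3.6], -6.8], [[-16.9, -28.5, -3.6], -6.8], [[-13.4, -30.3, -3.6], -6.8], [[-9.8, -31.7, -3.6], -6.8], [[-5.9, -32.7, -3.6], -6.8], [[-2.0, -33.1, -3.6], -6.8], [[1.9, -33.1, -3.6], -6.8], [[5.8, -32.7, -3.6], -6.8], [[9.7, -31.8, -3.6], -6.8], [[13.3, -30.4, -3.6], -6.8], [[16.8, -28.6, -3.6], -6.8], [[20.1, -26.4, -3.6], -6.8], [[23.1, -23.8, -3.6], -6.8], [[25.8, -20.9, -3.6], -6.8], [[28.1, -17.7, -3.6], -6.8], [[30.0, -14.3, -3.6], -6.8], [[31.4, -10.6, -3.6], -6.8], [[32.5, -6.8, -3.6], -6.8]]
```

Call:
carry_out:
  series:
    - [[-23, -24, -4], -6.8]
    - [[-20, -26, -4], -6.8]
    - [[-17, -28, -4], -6.8]
    - [[-13, -30, -4], -6.8]
    - [[-10, -32, -4], -6.8]
    - [[-6, -33, -4], -6.8]
    - [[-2, -33, -4], -6.8]
    - [[2, -33, -4], -6.8]
    - [[6, -33, -4], -6.8]
    - [[10, -32, -4], -6.8]

```text
clock: 0.98
position: [0.3366, -0.2298, 0.2669]
ee_rot: [-0.003, 1.0, 0.006, -0.002]
contact_force: [0.6, -0.3, 0.4]
width: 0.0855
```

Call:
carry_out:
  series:
    - [[13, -30, -4], -6.8]
    - [[17, -29, -4], -6.8]
    - [[20, -26, -4], -6.8]
    - [[23, -24, -4], -6.8]
    - [[26, -21, -4], -6.8]
    - [[28, -18, -4], -6.8]
    - [[30, -14, -4], -6.8]
    - [[31, -11, -4], -6.8]
    - [[32, -7, -4], -6.8]

```text
clock: 1.73
position: [0.4463, 0.063, 0.3054]
ee_rot: [-0.003, 0.843, 0.538, 0.0]
contact_force: [0.0, -0.6, 0.1]
width: 0.0857
```

```bash
python3 - <<'E'
from h import *
s=manip.get_state();print(s['clock'],s['position'],quat(s['ee_rot']).as_matrix().round(3),s['qpos'].round(2))
f=shot('wrist');c=load('wrist')
for P in [(.6389,.1133,.085),(.649,.002,.074),(.5568,-.0183,.09)]:print(proj(c,P))
cv2.imwrite('pics/w1.png',cv2.resize(f,(800,600),interpolation=cv2.INTER_CUBIC))
E
```

```text
1.7333 [0.44628805 0.06301392 0.30539561] [[ 0.422  0.907 -0.003]
 [ 0.907 -0.422  0.005]
 [ 0.004 -0.005 -1.   ]] [-0.02  0.05  1.61  0.01  1.49 -1.15]
[[336.06134119 259.13029759]]
[[273.6120215  284.48453272]]
[[238.09661056 250.4513062 ]]
```

View pics/w1.png

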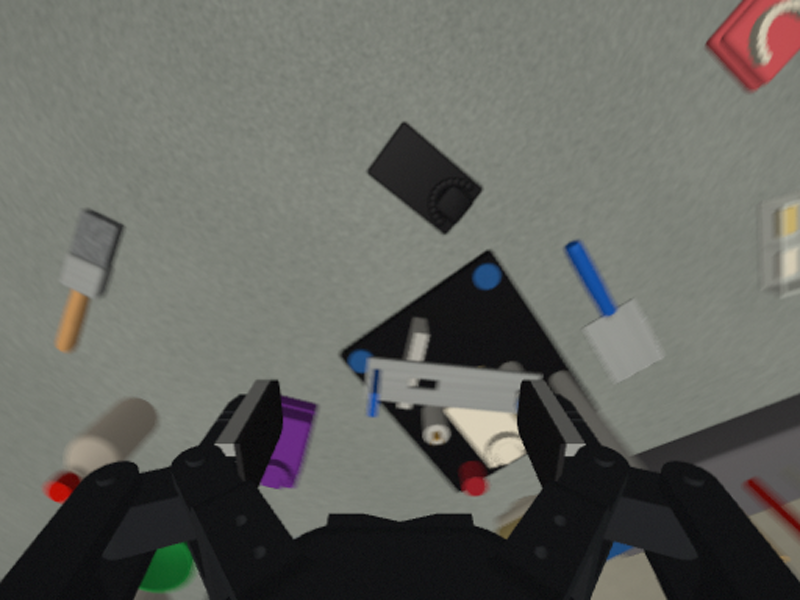

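The wrist view shows the stud top at about (436,434), the tab at (374,392), and base corners at (490,250) and (342,354). The bolt is hidden behind the right finger. I'll measure these, then close in.

```bash
python3 - <<'E'
from h import *
c=load('wrist');d=load('side')
def brass(c,x0,y0,w,h):
    f=c['f'][y0:y0+h,x0:x0+w];hs=cv2.cvtColor(f,cv2.COLOR_BGR2HSV)
    m=cv2.inRange(hs,(8,70,60),(28,255,255));k,_,st,ce=cv2.connectedComponentsWithStats(m)
    for i in range(1,k): print(st[i]+[x0,y0,0,0,0],(ce[i]+[x0,y0]).round(1))
brass(c,268,266,24,24);print('side');brass(d,298,200,18,16)
print(tri(c,(279,277.8),d,(306.5,208.3)))
print('stud top',onz(c,(279,277.8),.074))
a,b=[onz(c,np.array(p)*.64,.015) for p in((490,250),(342,354))]
print(a,b,'len',np.linalg.norm(a-b),'yaw',np.degrees(np.arctan2(*(a-b)[[0,1]])))
e=onz(c,np.array((575,383))*.64,.015);print('y+ edge yaw',np.degrees(np.arctan2(*(e-a)[[1,0]])))
g=onz(c,np.array((460,491))*.64,.015);print(g,'y- edge',np.degrees(np.arctan2(*(g-b)[[1,0]])))
E
```

```text
[277 276   5   6  19] [278.9 279.1]
[275 284   1   1   1] [275. 284.]
side
[305 208   3   4  10] [306.  209.2]
[311 213   5   3  13] [313.3 214. ]
[298 215   3   1   3] [299. 215.]
(array([0.65016102, 0.0134195 , 0.06375542]), np.float64(0.0036831147850203807))
stud top [0.64058669 0.01549346 0.074     ]
[0.49513771 0.1460944  0.015     ] [ 0.53691194 -0.05193429  0.015     ] len 0.20238687053921647 yaw -11.911920858343626
y+ edge yaw 10.108409409138984
[ 0.77719451 -0.00354265  0.015     ] y- edge 11.386748323228904
```

```bash
python3 -c "
from h import *
plan([.555,.03,.24],5,0)"
```

```text
[[[1.6, 22.6, 13.1], 0], [[1.6, 22.6, 13.1], 0], [[1.6, 22.6, 13.1], 0], [[1.6, 22.6, 13.1], 0], [[1.6, 22.6, 13.1], 0]]
```

Call:
carry_out:
  series:
    - [[2, 23, 13], 0]
    - [[2, 23, 13], 0]
    - [[2, 23, 13], 0]
    - [[1, 22, 13], 0]
    - [[1, 22, 13], 0]
    - [[0, 0, 0], 0]

```text
clock: 2.28
position: [0.5594, 0.0356, 0.2388]
ee_rot: [-0.005, 0.838, 0.546, 0.006]
contact_force: [-0.1, 0.4, 0.8]
width: 0.0854
```

```bash
python3 - <<'E'
from h import *
s=manip.get_state();print(s['clock'],s['position'])
f=shot('wrist');c=load('wrist')
for P in [(.6389,.1133,.085),(.645,.008,.074),(.5568,-.0183,.09)]:print(proj(c,P))
cv2.imwrite('pics/w2.png',cv2.resize(f[60:360,100:420],(800,750))[:600])
E
```

```text
2.2833 [0.55944296 0.03563955 0.23876708]
[[339.83419724 208.75675916]]
[[261.68757819 240.14893595]]
[[211.11839923 193.50295865]]
```

View pics/w2.png

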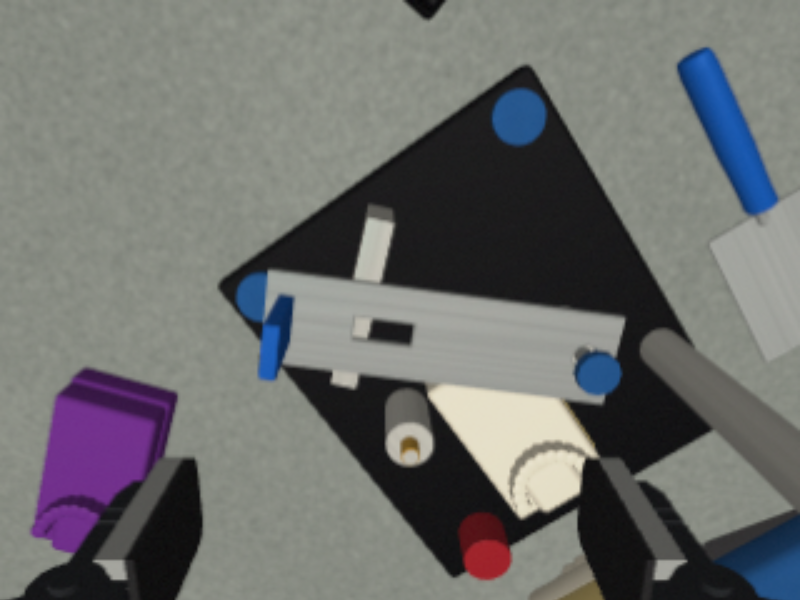

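The close view (2.5x crop) shows the stud tip at (410,455) and its pillar top at (409,444). The bolt head is at (598,373), the tab around (276,337), and three base corners are clear.

```bash
python3 - <<'E'
from h import *
c=load('wrist');d=load('side');s=load('scene')
p=lambda x,y:np.array((x,y))/2.5+[100,60]
print('stud tip',onz(c,p(410,456),.074),'pillar',onz(c,p(409,444),.06))
print('tri stud',tri(c,p(410,456),d,(306.2,207.8)),tri(c,p(410,450),d,(306,209.2)))
print('bolt',onz(c,p(598,373),.088))
print('bolt tri',tri(c,p(598,373),d,(297.1,184.8)),tri(c,p(598,373),s,(223.8,213.5)))
C=[onz(c,p(*q),.015)[:2] for q in((527,67),(222,286),(455,576),(711,430))]
print(np.array(C))
for i,j,o in((1,0,90),(2,3,90),(0,3,0),(1,2,0)):
  v=C[j]-C[i];print(np.linalg.norm(v),np.degrees(np.arctan2(v[1],v[0]))-o)
# strap end corners & slot at z .065
for q in((268,270),(625,318),(605,403),(398,322),(395,346)):print(onz(c,p(*q),.065))
# tab top
f=c['f'];h=cv2.cvtColor(f,cv2.COLOR_BGR2HSV);m=cv2.inRange(h,(100,110,50),(125,255,255));m[:,225:]=0
k,_,st,ce=cv2.connectedComponentsWithStats(m)
for i in range(1,k):
  if st[i,4]>20:print(st[i],ce[i])
print('tab tri',tri(c,p(276,337),d,(271.5,207.6)))
E
```

```text
stud tip [0.64927871 0.00944197 0.074     ] pillar [0.64984215 0.00928486 0.06      ]
tri stud (array([0.65055896, 0.00866554, 0.0698969 ]), np.float64(0.001649865378072118)) (array([0.6501083 , 0.00922976, 0.06511642]), np.float64(0.0011061321100025974))
bolt [0.63756382 0.1119407  0.088     ]
bolt tri (array([0.63940954, 0.11253187, 0.08395055]), np.float64(0.000497160666007641)) (array([0.63912894, 0.11297807, 0.08359146]), np.float64(0.001533229603294902))
[[ 0.49771799  0.14306866]
 [ 0.5370849  -0.05581633]
 [ 0.77660376 -0.00959262]
 [ 0.7412826   0.17602893]]
0.20274365456703775 11.196290015135162
0.1889522291568416 10.773774655194359
0.24578465489614193 7.706710167251461
0.24393834227480987 10.92298139570392
[ 0.53178051 -0.0150053   0.065     ]
[0.62665141 0.13736267 0.065     ]
[0.66743291 0.11365823 0.065     ]
[0.58201522 0.03217212 0.065     ]
[0.59313188 0.02566968 0.065     ]
[194 168  23  44 516] [206.01162791 188.25968992]
tab tri (array([ 0.55719537, -0.01950785,  0.09092903]), np.float64(0.0008754280337042191))
```

```bash
cat >> h.py <<'E'
piv=np.array([.639,.1128])
def tabpos(az,off,z,r=.155):
    a=np.radians(az);u=np.array([np.cos(a),np.sin(a)]);t=np.array([-u[1],u[0]])
    return np.r_[piv+r*u+off*t,z]
def to(az,off,z,n,r=.155):
    s=manip.get_state();x=quat(s['ee_rot']).as_matrix()[:,0];cur=np.degrees(np.arctan2(x[1],x[0]))-180
    T=tabpos(az,off,z,r);print('target',T.round(4),'cur tool az',cur.round(1));plan(T,n,round(-(az-cur)/n,2))
E
python3 -c "
from h import *
to(-121.9,-.014,.15,5)"
```

```text
target [ 0.5452 -0.0114  0.15  ] cur tool az -113.8
[[[-10.0, 1.6, 17.8], np.float64(1.62)], [[-10.0, 1.9, 17.8], np.float64(1.62)], [[-9.9, 2.2, 17.8], np.float64(1.62)], [[-9.8, 2.5, 17.8], np.float64(1.62)], [[-9.8, 2.8, 17.8], np.float64(1.62)]]
```

Call:
carry_out:
  series:
    - [[-10, 1.6, 18], 1.62]
    - [[-10, 1.9, 18], 1.62]
    - [[-10, 2.2, 18], 1.62]
    - [[-10, 2.5, 18], 1.62]
    - [[-10, 2.8, 18], 1.62]
    - [[0, 0, 0], 0]

```text
clock: 2.83
position: [0.5419, -0.012, 0.1491]
ee_rot: [-0.006, 0.876, 0.482, 0.006]
contact_force: [-0.7, -0.2, -1.1]
width: 0.085
```

```bash
python3 -c "
from h import *
to(-121.9,-.014,.078,4);print(manip.get_state()['qpos'].round(2))"
```

```text
target [ 0.5452 -0.0114  0.078 ] cur tool az -122.4
[[[0.3, 0.7, 17.8], np.float64(-0.11)], [[0.3, 0.7, 17.8], np.float64(-0.11)], [[0.3, 0.7, 17.8], np.float64(-0.11)], [[0.3, 0.7, 17.8], np.float64(-0.11)]]
[-0.16  0.28  1.71  0.02  1.15 -1.18]
```

Call:
carry_out:
  series:
    - [[0.3, 0.7, 18], 0]
    - [[0.3, 0.7, 18], 0]
    - [[0.3, 0.7, 18], 0]
    - [[0.3, 0.7, 17], 0]
    - [[0, 0, 0], 0]

```text
clock: 3.25
position: [0.5462, -0.0096, 0.0832]
ee_rot: [-0.005, 0.876, 0.482, 0.01]
contact_force: [-0.1, 0.1, -0.0]
width: 0.0855
```

```bash
python3 - <<'E'
from h import *
to(-121.9,-.014,.078,1)
f=shot('wrist');cv2.imwrite('pics/w3.png',cv2.resize(f,(800,600)))
E
```

```text
target [ 0.5452 -0.0114  0.078 ] cur tool az -122.3
[[[-2.2, 0.2, 5.1], np.float64(-0.44)]]
```

View pics/w3.png

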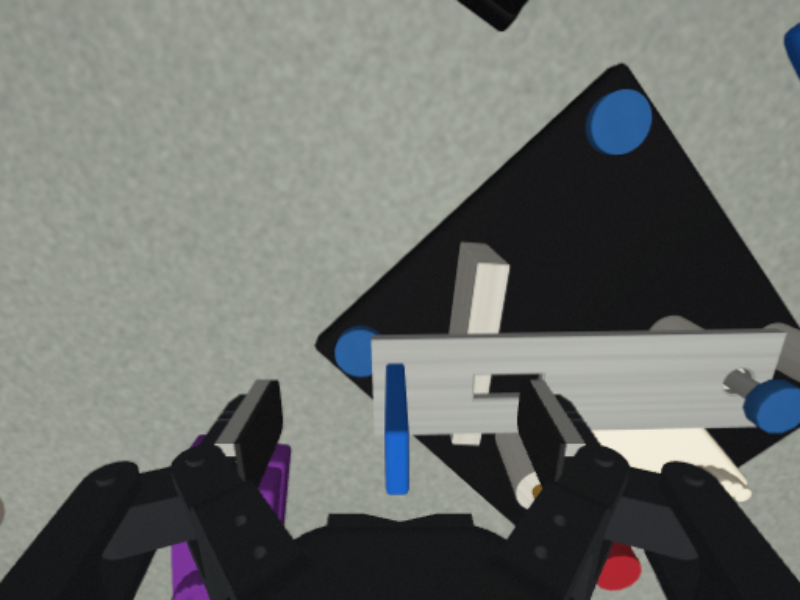

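The tab sits centred between the pads at (397,430), and the strap is parallel to the closing direction. I'll close on it.

Call:
carry_out:
  series:
    - [[-1, 0, 5], 0]
    - [[0, 0, 0], 0]
    - [[0, 0, 0], 0]
    - [[0, 0, 0], 0]
    - [[0, 0, 0], 0]
    - [[0, 0, 0], 0]
    - [[0, 0, 0], 0]
    - [[0, 0, 0], 0]
    - [[0, 0, 0], 0]
    - [[0, 0, 0], 0]
  fingers: 0
  squeeze: 50

```text
clock: 4.13
position: [0.5485, -0.0111, 0.0861]
ee_rot: [-0.001, 0.875, 0.483, 0.013]
contact_force: [-0.5, -1.6, -0.3]
width: 0.0068
```

Call:
carry_out:
  series:
    - [[0, 0, -6], 0]
    - [[0, 0, -6], 0]
    - [[0, 0, -6], 0]
    - [[0, 0, 0], 0]

```text
clock: 4.47
position: [0.5469, -0.0104, 0.1039]
ee_rot: [-0.003, 0.875, 0.483, 0.012]
contact_force: [1.1, 1.4, -7.7]
width: 0.0068
```

```bash
python3 - <<'E'
from h import *
to(-121.9,-.014,.108,1)
f=shot('side');g=shot('wrist')
cv2.imwrite('pics/s2.png',np.hstack([cv2.resize(f[150:260,230:350],(400,367)),cv2.resize(g[180:380,130:400],(400,367))]))
E
```

```text
target [ 0.5452 -0.0114  0.108 ] cur tool az -122.2
[[[-1.6, -0.9, -4.2], np.float64(-0.3)]]
```

View pics/s2.png

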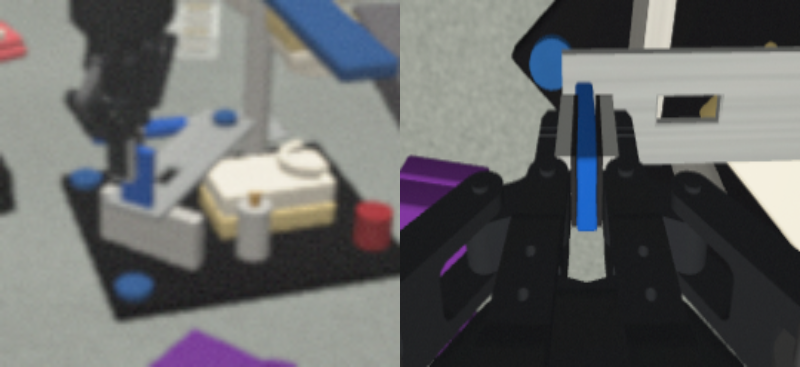

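The strap is held and lifted: the side view shows it clear of the ledge, and the wrist view shows the tab between the pads at (587,160). I'll lift a little more and start the swing.

Call:
carry_out:
  series:
    - [[-1, -0.5, -3], 0]
    - [[-0.5, 8.1, -0.5], -3]
    - [[-0.5, 8.1, -0.5], -3]
    - [[-0.5, 8.1, 0], -3]
    - [[0, 0, 0], 0]

```text
clock: 4.98
position: [0.5649, -0.0241, 0.1042]
ee_rot: [-0.003, 0.833, 0.553, 0.01]
contact_force: [2.4, 1.3, -6.9]
width: 0.0072
```

```bash
python3 - <<'E'
from h import *
print(manip.get_state()['contact_force'],manip.get_state()['moment'])
to(-102,-.014,.108,4)
E
```

```text
[ 2.37428084  1.2811369  -6.86745538] [-0.67146197  0.0734059  -0.24533673]
target [ 0.5931 -0.0359  0.108 ] cur tool az -112.8
[[[0.0, 7.6, -0.9], np.float64(-2.71)], [[-0.3, 7.6, -0.9], np.float64(-2.71)], [[-0.7, 7.6, -0.9], np.float64(-2.71)], [[-1.0, 7.6, -0.9], np.float64(-2.71)]]
```

Call:
carry_out:
  series:
    - [[0, 7.6, -3], -2.7]
    - [[-0.3, 7.6, -3], -2.7]
    - [[0, 0, -3], 0]
    - [[0, 0, -2], 0]

```text
clock: 5.32
position: [0.5763, -0.0279, 0.1108]
ee_rot: [-0.007, 0.807, 0.59, 0.008]
contact_force: [2.4, 2.7, -14.3]
width: 0.0069
```

```bash
python3 - <<'E'
from h import *
print(manip.get_state()['contact_force'],manip.get_state()['moment'])
to(-98,-.014,.108,4)
f=shot('side');g=shot('wrist')
cv2.imwrite('pics/s3.png',np.hstack([cv2.resize(f[150:260,230:350],(400,367),interpolation=cv2.INTER_CUBIC),cv2.resize(g[180:380,130:400],(400,367))]))
E
```

```text
[  2.39271037   2.69634975 -14.305148  ] [-1.09673477  0.12103409 -0.26339823]
target [ 0.6036 -0.0387  0.108 ] cur tool az -107.6
[[[-0.5, 7.3, 0.7], np.float64(-2.41)], [[-0.8, 7.3, 0.7], np.float64(-2.41)], [[-1.1, 7.3, 0.7], np.float64(-2.41)], [[-1.4, 7.2, 0.7], np.float64(-2.41)]]
```

View pics/s3.png

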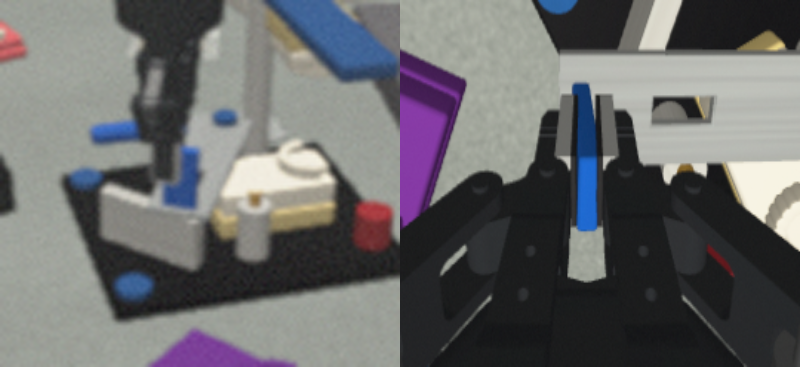

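The strap is lifted level against the bolt head (force about -14 N), and it still sits just short of the stud. I'll continue the swing over it.

Call:
carry_out:
  series:
    - [[-0.5, 7.3, -1], -2.4]
    - [[-0.8, 7.3, -1], -2.4]
    - [[-1.1, 7.3, -1], -2.4]
    - [[-1.1, 7.3, -1], -2.4]
    - [[0, 0, -0.5], 0]

```text
clock: 5.83
position: [0.6002, -0.0366, 0.1104]
ee_rot: [-0.01, 0.753, 0.658, 0.006]
contact_force: [2.6, 1.9, -12.6]
width: 0.007
```

```bash
python3 - <<'E'
from h import *
print(manip.get_state()['contact_force'],manip.get_state()['moment'])
to(-89,-.014,.109,4)
G=np.array(manip.get_state()['position'])[:2]-[.6523,.0441];a=np.radians(11);print('frame',R.from_euler('z',-11,degrees=True).apply(np.r_[G,0]))
E
```

```text
[  2.63562951   1.92399086 -12.57943386] [-1.33268356 -0.0530786  -0.26397444]
target [ 0.6277 -0.0424  0.109 ] cur tool az -97.8
[[[-0.5, 7.0, 0.3], np.float64(-2.19)], [[-0.8, 7.0, 0.3], np.float64(-2.19)], [[-1.0, 7.0, 0.3], np.float64(-2.19)], [[-1.3, 6.9, 0.3], np.float64(-2.19)]]
frame [-0.06654846 -0.06929827  0.        ]
```

Call:
carry_out:
  series:
    - [[-0.6, 7, -0.5], -2.2]
    - [[-0.8, 7, -0.5], -2.2]
    - [[-1, 7, -0.5], -2.2]
    - [[-1, 4, -0.5], -1.5]
    - [[0, 0, 0], 0]

```text
clock: 6.25
position: [0.6224, -0.0411, 0.1086]
ee_rot: [-0.011, 0.705, 0.709, 0.005]
contact_force: [1.9, 0.7, -11.4]
width: 0.0071
```

```bash
python3 - <<'E'
from h import *
print(manip.get_state()['contact_force'],manip.get_state()['moment'])
to(-89,-.014,.109,1)
G=np.array(manip.get_state()['position'])[:2]-[.6523,.0441];a=np.radians(11);print('frame',R.from_euler('z',-11,degrees=True).apply(np.r_[G,0]))
f=shot('scene');g=shot('wrist')
cv2.imwrite('pics/s4.png',np.hstack([cv2.resize(f[120:260,170:290],(400,467),interpolation=cv2.INTER_CUBIC),cv2.resize(g[150:384,130:330],(400,467))]))
E
```

```text
[  1.9469518    0.68547397 -11.36333822] [-1.25258137 -0.23523284 -0.30743897]
target [ 0.6277 -0.0424  0.109 ] cur tool az -89.6
[[[-1.3, 5.3, -0.5], np.float64(-0.61)]]
frame [-0.04558745 -0.07794833  0.        ]
```

View pics/s4.png

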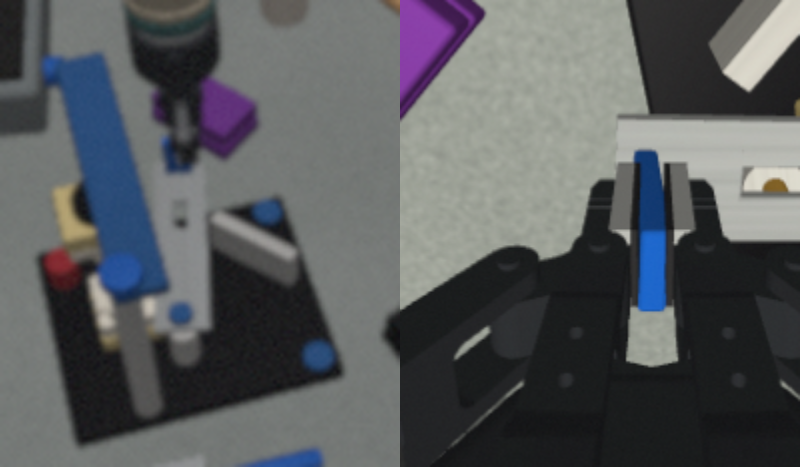

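The scene crop shows the gripper standing clear of the blue arm. The wrist crop shows the brass stud already visible through the slot at (775,187), near its far edge. I'll measure the remaining angle and the gap between body and arm.

```bash
python3 - <<'E'
from h import *
c=load('scene');f=c['f'];h=cv2.cvtColor(f,cv2.COLOR_BGR2HSV)
a=R.from_euler('z',11,degrees=True);o=np.array([.6523,.0441,0])
for r in range(112,172,5):
    row=f[r,195:245].max(1);blue=cv2.inRange(h[r:r+1],(100,110,50),(125,255,255))[0]
    b=np.where(blue[180:225])[0]+180;dk=np.where(row[:]<75)[0]+195
    out=[r]
    if len(b): out+=['arm edge px',b.max(),a.inv().apply(onz(c,(b.max()+.5,r+.5),.22)-o).round(3)]
    if len(dk):
        oo,v=ray(c,(dk.min(),r+.5));P=oo+v*((-.041-oo[1])/v[1]);out+=['dark',dk.min(),dk.max(),a.inv().apply(P-o).round(3)]
    print(*out)
w=load('wrist');p=lambda x,y:((x-400)/2+130,y/2+150)
for z in(.080,.085):
  e=[onz(w,p(742,y),z)[:2] for y in(168,192)]+[onz(w,p(640,y),z)[:2] for y in(116,242)]
  for q in(e[0]+e[1],e[2]+e[3]):
    v=q/2-piv;print(z,np.linalg.norm(v).round(4),np.degrees(np.arctan2(v[1],v[0])).round(2))
print('stud',onz(w,p(775,187),.074))
E
```

```text
112 dark 207 211 [-0.013 -0.084  0.331]
117
122 dark 232 233 [-0.073 -0.072  0.291]
127 dark 208 234 [-0.009 -0.085  0.278]
132 dark 209 235 [-0.01  -0.085  0.259]
137 arm edge px 200 [ 0.013 -0.111  0.22 ] dark 210 235 [-0.011 -0.085  0.24 ]
142 arm edge px 201 [ 0.015 -0.091  0.22 ] dark 212 232 [-0.014 -0.084  0.219]
147 arm edge px 203 [ 0.013 -0.071  0.22 ] dark 217 230 [-0.026 -0.082  0.197]
152 arm edge px 204 [ 0.014 -0.053  0.22 ] dark 217 229 [-0.024 -0.082  0.175]
157 arm edge px 206 [ 0.013 -0.034  0.22 ] dark 219 243 [-0.028 -0.081  0.152]
162 arm edge px 220 [-0.02  -0.006  0.22 ] dark 221 237 [-0.032 -0.081  0.128]
167 arm edge px 222 [-0.021  0.013  0.22 ] dark 222 228 [-0.033 -0.08   0.104]
0.08 0.1215 -91.92
0.08 0.1586 -91.33
0.085 0.1228 -93.18
0.085 0.1587 -92.32
stud [0.64122113 0.00539957 0.074     ]
```

Call:
carry_out:
  series:
    - [[-1, 6, -0.5], -2.2]
    - [[-1, 6, -0.5], -2.2]
    - [[0, 0, -0.5], 0]

```text
clock: 6.6
position: [0.6323, -0.0417, 0.1094]
ee_rot: [-0.012, 0.677, 0.735, 0.005]
contact_force: [1.9, 2.3, -12.2]
width: 0.0071
```

```bash
cat >> h.py <<'E'
def chk():
    s=manip.get_state();a=R.from_euler('z',-11,degrees=True)
    print(s['clock'],'G frame',a.apply(s['position']-[.6523,.0441,0]).round(4),'F frame',a.apply(s['contact_force']).round(1),'M',s['moment'].round(2),'w',s['width'].round(4))
    x=quat(s['ee_rot']).as_matrix();print('az',np.degrees(np.arctan2(x[1,0],x[0,0])).round(1)-180,'z',x[:,2].round(3))
E
python3 - <<'E'
from h import *
chk();f=shot('scene');a=R.from_euler('z',11,degrees=True);o=np.array([.6523,.0441,0]);c=load('scene')
for r in range(132,152,5):
    dk=np.where(f[r,195:245].max(1)<75)[0]+195
    oo,v=ray(c,(dk.min(),r+.5));P=oo+v*((-.041-oo[1])/v[1]);print(r,dk.min(),a.inv().apply(P-o).round(3))
g=shot('wrist')
cv2.imwrite('pics/s5.png',np.hstack([cv2.resize(f[120:260,170:290],(400,467),interpolation=cv2.INTER_CUBIC),cv2.resize(g[190:307,250:350],(400,468),interpolation=cv2.INTER_CUBIC)[:467]]))
E
```

```text
Traceback (most recent call last):
  File "h.py", line 44, in chk
    print(s['clock'],'G frame',a.apply(s['position']-[.6523,.0441,0]).round(4),'F frame',a.apply(s['contact_force']).round(1),'M',s['moment'].round(2),'w',s['width'].round(4))
                                                                                                                                                           ^^^^^^^^^^^^^^^^
AttributeError: 'float' object has no attribute 'round'
```

```bash
sed -i "s/s\['width'\].round(4)/round(s['width'],4)/" h.py
python3 - <<'E'
from h import *
chk();f=shot('scene');a=R.from_euler('z',11,degrees=True);o=np.array([.6523,.0441,0]);c=load('scene')
for r in range(132,152,5):
    dk=np.where(f[r,195:245].max(1)<75)[0]+195
    oo,v=ray(c,(dk.min(),r+.5));P=oo+v*((-.041-oo[1])/v[1]);print(r,dk.min(),a.inv().apply(P-o).round(3))
g=shot('wrist')
cv2.imwrite('pics/s5.png',np.hstack([cv2.resize(f[120:260,170:290],(400,467),interpolation=cv2.INTER_CUBIC),cv2.resize(g[190:307,250:350],(400,468),interpolation=cv2.INTER_CUBIC)[:467]]))
E
```

```text
6.6 G frame [-0.036  -0.0804  0.1094] F frame [  2.3   1.9 -12.2] M [-1.26 -0.45 -0.4 ] w 0.0071
az -85.3 z [-0.011  0.024 -1.   ]
132 205 [ 0.001 -0.087  0.26 ]
137 206 [ 0.    -0.087  0.241]
142 208 [-0.003 -0.086  0.22 ]
147 214 [-0.017 -0.083  0.198]
```

View pics/s5.png

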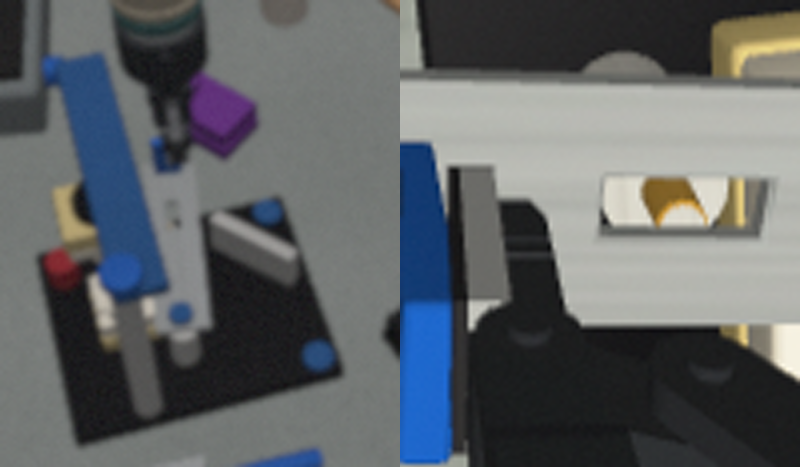

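The slot now shows the stud's top centre near (685,212) inside the slot, which spans rows 176 to 238 (4x crop). The scene crop shows about 16 mm between the body and the arm. Next I'll compute the remaining offset.

```bash
python3 - <<'E'
from h import *
w=load('wrist');p=lambda x,y:((x-400)/4+250,y/4+190)
S=onz(w,p(685,212),.074)[:2];print('stud top',S,'pillar-base of stud',onz(w,p(662,181),.061))
vs=S-piv;print('stud r,az',np.linalg.norm(vs),np.degrees(np.arctan2(vs[1],vs[0])))
for zt in(.078,.081,.084):
  e=[onz(w,p(688,y),zt)[:2] for y in(176,238)];m=(e[0]+e[1])/2;v=m-piv
  L,Rr=[onz(w,p(x,205),zt)[:2] for x in(602,772)]
  E=[onz(w,p(600,y),zt)[:2] for y in(75,326)];ve=(E[0]+E[1])/2-piv
  print(zt,'w',np.linalg.norm(e[0]-e[1]).round(4),'len',np.linalg.norm(L-Rr).round(4),'strapw',np.linalg.norm(E[0]-E[1]).round(4),'slot az',np.degrees(np.arctan2(v[1],v[0])).round(2),'strap az',np.degrees(np.arctan2(ve[1],ve[0])).round(2),'to stud mm',((S-m)*1000).round(1),'slotmid r',np.linalg.norm((L+Rr)/2-piv).round(4))
E
```

```text
stud top [0.64721786 0.00930453] pillar-base of stud [0.6475186  0.00805278 0.061     ]
stud r,az 0.10382122415990597 -85.46006286733623
0.078 w 0.013 len 0.0319 strapw 0.0523 slot az -87.23 strap az -87.24 to stud mm [3.2 1. ] slotmid r 0.1048
0.081 w 0.0128 len 0.0313 strapw 0.0514 slot az -88.12 strap az -88.01 to stud mm [4.7 2.1] slotmid r 0.1058
0.084 w 0.0126 len 0.0308 strapw 0.0505 slot az -88.99 strap az -88.77 to stud mm [6.3 3.1] slotmid r 0.1068
```

Call:
carry_out:
  series:
    - [[-0.5, 4, -0.5], -1.3]
    - [[-0.5, 4, -0.5], -1.3]
    - [[0, 0, -0.3], 0]

```text
clock: 6.95
position: [0.6387, -0.0416, 0.1103]
ee_rot: [-0.013, 0.66, 0.751, 0.005]
contact_force: [2.0, 3.6, -14.1]
width: 0.0069
```

```bash
cat >> h.py <<'E'
def gap():
    f=shot('scene');a=R.from_euler('z',11,degrees=True);o=np.array([.6523,.0441,0]);c=load('scene')
    for r in(137,142,147):
        dk=np.where(f[r,195:245].max(1)<75)[0]+195
        oo,v=ray(c,(dk.min(),r+.5));P=oo+v*((-.041-oo[1])/v[1]);print(r,dk.min(),a.inv().apply(P-o).round(3))
E
python3 - <<'E'
from h import *
chk();gap();g=shot('wrist')
cv2.imwrite('pics/s6.png',cv2.resize(g[190:307,250:350],(400,468),interpolation=cv2.INTER_CUBIC))
# numeric: bright-saturated brass and slot edges down the column through the brass
h=cv2.cvtColor(g,cv2.COLOR_BGR2HSV);m=cv2.inRange(h,(8,90,60),(28,255,255))[225:260,290:345]
ys,xs=np.where(m);print('brass',xs.min()+290,xs.max()+290,ys.min()+225,ys.max()+225)
for x in(303,308,318,322,326):print(x,g[226:262,x].max(1))
E
```

```text
6.95 G frame [-0.0297 -0.0815  0.1103] F frame [  2.7   3.2 -14.1] M [-1.17 -0.44 -0.36] w 0.0069
az -82.7 z [-0.013  0.024 -1.   ]
137 204 [ 0.006 -0.088  0.241]
142 206 [ 0.002 -0.087  0.221]
147 212 [-0.012 -0.084  0.198]
brass 311 334 234 245
303 [182 186 187 187 189 189 189 171 199 218 218 217 218 217 216 162  76  29
  29  28  85 102 112 152 170 181 185 182 180 181 184 186 184 182 181 180]
308 [183 185 187 188 189 190 190 178 205 222 221 222 221 220 221 221 220 221
 219 137  86 103 101 148 170 181 185 182 181 181 185 187 184 181 181 180]
318 [183 186 188 187 188 189 190 178 175 203 219 221 221 221 221 221 220 221
 221 163  94  97 102 149 173 181 185 183 179 182 185 187 184 181 182 181]
322 [183 186 188 188 190 191 189 177 180 208 218 217 217 218 218 217 217 217
 203 121  69  97 101 147 172 183 186 182 180 182 185 187 184 182 181 181]
326 [184 188 188 187 189 190 189 183 199 219 222 222 217 211 215 165  79  28
  26  24  71  96 102 147 175 183 188 183 180 181 185 187 183 181 181 181]
```

Call:
carry_out:
  series:
    - [[0, 0.5, 4], 0]
    - [[0, 0.3, 4], 0]
    - [[0, 0, 4], 0]
    - [[0, 0, 0], 0]

```text
clock: 7.38
position: [0.6425, -0.0432, 0.1014]
ee_rot: [-0.009, 0.661, 0.75, 0.007]
contact_force: [2.0, 2.9, -4.9]
width: 0.007
```

```bash
python3 -c "
from h import *
chk();gap()"
```

```text
7.3833 G frame [-0.0263 -0.0839  0.1014] F frame [ 2.5  2.5 -4.9] M [-0.16 -0.41 -0.3 ] w 0.007
az -82.8 z [-0.004  0.022 -1.   ]
137 202 [ 0.011 -0.089  0.242]
142 204 [ 0.008 -0.088  0.221]
147 210 [-0.006 -0.085  0.199]
```

```bash
python3 - <<'E'
from h import *
g=shot('wrist')
cv2.imwrite('pics/s7.png',cv2.resize(g[200:300,240:370],(780,600),interpolation=cv2.INTER_CUBIC))
E
```

```text
(no output)
```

View pics/s7.png

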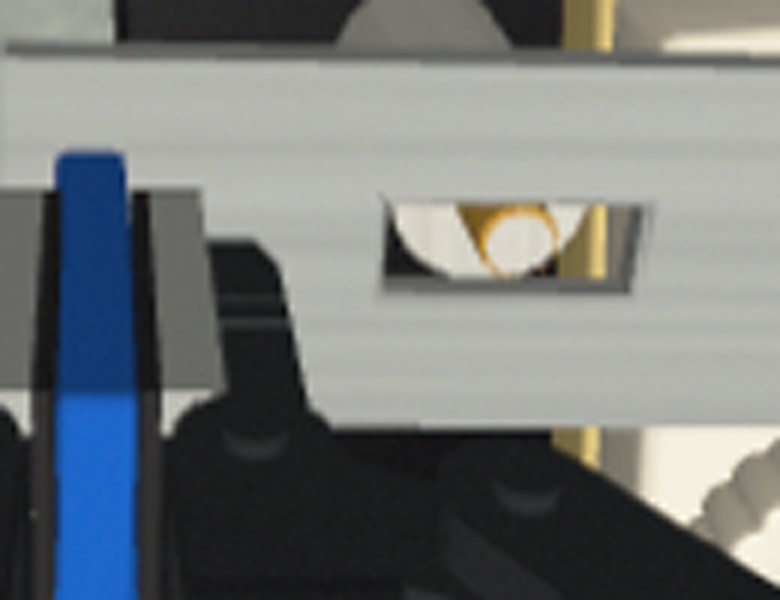

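The whole stud top is visible in the slot: centre (520,242) against the slot's underside centre at about row 232. That leaves roughly 1.3 mm to go at the slot. Gap to the overarm is small, so I'll set the strap on the stud and regrip farther towards -x for clearance.

Call:
carry_out:
  series:
    - [[0, -0.5, 3], 0]
    - [[0, -0.5, 3], 0]
    - [[0, -0.5, 2], 0]
    - [[0, 0, 0], 0]

```text
clock: 7.82
position: [0.644, -0.043, 0.0977]
ee_rot: [-0.006, 0.662, 0.75, 0.01]
contact_force: [2.0, 2.0, -3.0]
width: 0.0066
```

```bash
python3 -c "
from h import *
chk();gap()"
```

```text
7.8167 G frame [-0.0248 -0.0839  0.0977] F frame [ 2.4  1.6 -3. ] M [-0.05 -0.34 -0.22] w 0.0066
az -82.8 z [ 0.005  0.023 -1.   ]
137 202 [ 0.011 -0.089  0.242]
142 203 [ 0.011 -0.089  0.222]
147 208 [-0.001 -0.087  0.199]
```

Call:
carry_out:
  series:
    - [[0, -1.5, 4], 0]
    - [[0, -1, 4], 0]
    - [[0, 0, 0], 0]

```text
clock: 8.12
position: [0.6438, -0.0429, 0.0906]
ee_rot: [-0.003, 0.662, 0.75, 0.012]
contact_force: [2.6, 1.6, -2.1]
width: 0.007
```

```bash
python3 -c "
from h import *
chk();gap()"
```

```text
8.1167 G frame [-0.025  -0.0838  0.0906] F frame [ 2.8  1.  -2.1] M [-0.03 -0.57 -0.26] w 0.007
az -82.8 z [ 0.011  0.023 -1.   ]
137 203 [ 0.008 -0.088  0.242]
142 204 [ 0.008 -0.088  0.221]
147 207 [ 0.002 -0.087  0.2  ]
```

The tab is 4.5 mm above its parked height with no upward reaction, so the slot seems to have gone over the stud. I'll continue down.

Call:
carry_out:
  series:
    - [[0, -0.5, 3], 0]
    - [[0, -0.5, 3], 0]
    - [[0, 0, 3], 0]
    - [[0, 0, 0], 0]

```text
clock: 8.5
position: [0.6438, -0.0433, 0.0857]
ee_rot: [-0.002, 0.662, 0.75, 0.013]
contact_force: [1.5, 2.7, -1.2]
width: 0.007
```

```bash
python3 -c "
from h import *
chk();gap()"
```

```text
8.5 G frame [-0.025  -0.0842  0.0857] F frame [ 2.   2.3 -1.2] M [ 0.24 -0.27 -0.18] w 0.007
az -82.8 z [ 0.014  0.022 -1.   ]
137 203 [ 0.008 -0.088  0.242]
142 204 [ 0.008 -0.088  0.221]
147 206 [ 0.005 -0.088  0.2  ]
```

Call:
carry_out:
  series:
    - [[0, -0.5, 4], 0]
    - [[0, 0, 3], 0]

```text
clock: 8.72
position: [0.644, -0.0444, 0.0842]
ee_rot: [0.0, 0.661, 0.75, 0.013]
contact_force: [-3.2, 0.5, 20.0]
width: 0.0069
```

```bash
python3 -c "
from h import *
chk()
g=shot('wrist')
cv2.imwrite('pics/s8.png',cv2.resize(g[200:300,240:370],(780,600),interpolation=cv2.INTER_CUBIC))
gap()"
```

```text
8.7167 G frame [-0.025  -0.0853  0.0842] F frame [-3.1  1.1 20. ] M [ 1.11  0.55 -0.09] w 0.0069
az -82.8 z [ 0.018  0.02  -1.   ]
137 203 [ 0.008 -0.088  0.242]
142 204 [ 0.008 -0.088  0.221]
147 206 [ 0.005 -0.088  0.2  ]
```

Firm 20 N contact at home height. Next I'll release, back out towards -x away from the overarm, and then rise.

Call:
carry_out:
  series:
    - [[0, 0, -1], 0]
    - [[0, 0, 0], 0]
    - [[0, 0, 0], 0]
    - [[0, 0, 0], 0]
    - [[0, 0, 0], 0]
    - [[0, -2, 0], 0]
    - [[0, -6, 0], 0]
    - [[0, -10, 0], 0]
  fingers: 40

```text
clock: 9.48
position: [0.6198, -0.0474, 0.0816]
ee_rot: [-0.004, 0.66, 0.751, 0.008]
contact_force: [1.2, 0.9, -0.5]
width: 0.0398
```

```bash
python3 -c "
from h import *
chk()"
```

```text
9.4833 G frame [-0.0494 -0.0836  0.0816] F frame [ 1.3  0.6 -0.5] M [-0.02  0.02  0.06] w 0.0398
az -82.6 z [ 0.004  0.018 -1.   ]
```

Call:
carry_out:
  series:
    - [[0, -15, -1], 0]
    - [[0, -15, -2], 0]
    - [[0, -15, -10], 0]
    - [[0, -15, -20], 0]
    - [[0, -15, -25], 0]
    - [[0, -15, -25], 0]
    - [[0, -10, -20], 0]
    - [[0, 0, 0], 0]

```text
clock: 10.15
position: [0.503, -0.0621, 0.1832]
ee_rot: [-0.012, 0.659, 0.752, 0.003]
contact_force: [0.1, -0.6, 1.7]
width: 0.0398
```

```bash
python3 - <<'E'
from h import *
chk();f=shot('side');e=shot('scene');g=shot('wrist')
cv2.imwrite('pics/fin.png',np.hstack([cv2.resize(f[150:260,250:350],(400,440),interpolation=cv2.INTER_CUBIC),cv2.resize(g[150:370,150:350],(400,440),interpolation=cv2.INTER_CUBIC)]))
d=load('side');s=load('scene');w=load('wrist')
def blob(c,n):
    h=cv2.cvtColor(c['f'],cv2.COLOR_BGR2HSV);m=cv2.inRange(h,(100,110,50),(125,255,255));k,_,st,ce=cv2.connectedComponentsWithStats(m)
    return [(st[i],ce[i].round(1)) for i in range(1,k) if st[i,4]>15]
T=tabpos(-84.5,0,.089)
for n,c in(('side',d),('scene',s),('wrist',w)):
    q=proj(c,T)[0];print(n,'pred tab',q.round(1));
    for st,ce in blob(c,n):
        if np.linalg.norm(ce-q)<30:print(st,ce)
E
```

```text
10.15 G frame [-0.1668 -0.0758  0.1832] F frame [-0.1 -0.6  1.7] M [-0.03 -0.02 -0.01] w 0.0398
az -82.5 z [-0.014  0.021 -1.   ]
side pred tab [311.3 211.5]
[307 204  10  17 144] [311.6 211.7]
scene pred tab [216.5 170.7]
[ 183  137   37   73 1193] [202.2 173.1]
[213 166   7  10  64] [216.3 170.4]
wrist pred tab [255.1 325. ]
[251 301   8  33 222] [253.9 317.5]
```

View pics/fin.png

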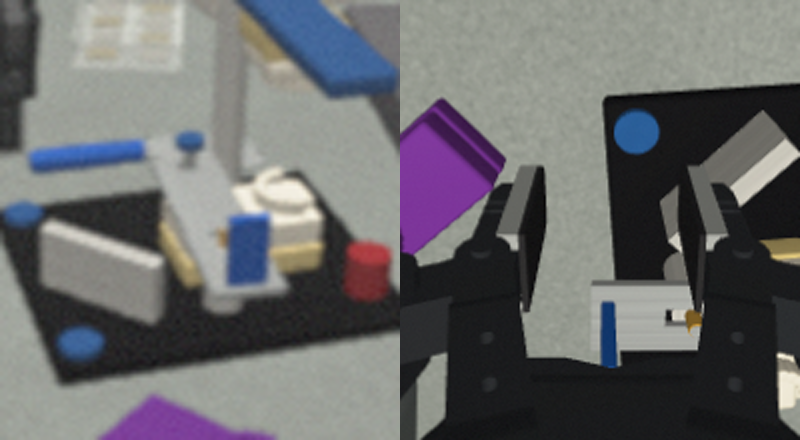

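```bash
python3 - <<'E'
from h import *
d=load('side');s=load('scene')
P=tri(s,(216.3,170.4),d,(311.6,211.7));print('tab now',P,'parked z .0901')
v=P[0][:2]-piv;print('r,az',np.linalg.norm(v),np.degrees(np.arctan2(v[1],v[0])))
manip.sign_off()
E
```

```text
tab now (array([ 0.65431422, -0.0427081 ,  0.0891785 ]), np.float64(3.810312778292036e-05)) parked z .0901
r,az 0.15626034091126656 -84.37572489385397
the job is handed in; nothing more can be done
```

The strap is closed over the stud and the job is handed in. I took it by the blue tab, lifted it and swung it over the stud. I lined the slot up in the wrist view and lowered it until it pressed firmly at home height (20 N). Then I let go and backed the gripper away at about 10 s of the 54 s.

**Strap seated:** measured from two camera views, the tab stands at 89.2 mm; it was 90.1 mm when parked, and 89 mm is the value for lying flat. The strap's bearing is -84.4°, and my estimates of the stud's bearing were -83.9° and -85.5°. The last pictures show the brass stud up through the slot and the gripper clear.

**Overhead arm:** the moves offered here could not lean the gripper as the task advised. I gripped the tab off-centre with the tool upright instead. By camera, the smallest gap to the overhead arm was about 3 mm, give or take 2 mm. The side forces I read stayed below about 5 N, so nothing suggests it was touched.

**Measurement differences:** the stud's place came out differently between views, by up to about 9 mm in the first far view and about 2 mm in the close ones. The final alignment was therefore done by looking through the slot and by feel.

**Not measured:** I judged that the lower model and the other things had not moved only by eye, in the last pictures.

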